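# Slide the scrap tray under the board and sweep the lemon half into it

## Task

Clear the chopping board without picking anything up. First nudge the white scrap tray along the worktop into line with the board and push it into the bay underneath until its end is flush with the end of the board; then sweep the half lemon along the board so that it drops through the opening into the tray. Only push with the fingers: neither tray nor lemon may be grasped and lifted, and leave the pepper mill, the salt shaker and the cup where they stand.

Things in the scene. Friction and masses are not known exactly. Their poses are not given: they have to be found in the camera images.
- station: Pale bamboo chopping board 152 (x) x 250 (y) x 16 mm on two wooden side rails; it cannot be shifted. Top 59 mm, underside 43 mm above the worktop. Below it is a bay for the tray, open at the short end that looks to the robot's left (the mouth). Origin: on the worktop below the middle of the board's edge at the mouth; +y points out of the mouth, x across; the board spans y = -250 to 0 mm.
- stop (a point): Foot of the stop inside the bay, on its midline, at station y = -150 mm: the tray's inner end meets it when its outer end is flush with the board's end. The bay is 120 mm wide between the rails and 43 mm high; at the mouth each side flares out by 10 mm over the first 24 mm.
- opening (a point): Middle of the rectangular scrap opening through the board, at the height of its top face: 84 mm (station x) by 85 mm (station y), centred 67.5 mm inside the mouth edge, so it spans station y = -110 to -25 mm.
- tray: Loose open white plastic tray 114 (x) x 150 (y) x 38 mm, walls and floor 3 mm, about 0.25 kg, slides freely. Origin: centre of its underside; y along its length. Its outer end (+y) has a finger scoop 40 mm wide and 12 mm deep in the rim; the -y end goes in first. It starts before the mouth, up to 35 mm out of line and 0.35 rad skewed. Home, its origin is at station (0, -75 mm).
- lemon: Half a lemon, firm, lying cut face down on the closed part of the board, beyond the opening as seen from the mouth; dome 52 mm in diameter, 32 mm high, about 50 g. Origin: centre of its flat cut face. It may land in the tray either way up and rock a little.
- pepper_mill: Brown wooden pepper mill, 58 mm across, 170 mm tall, standing behind the board (farther from the robot). Bystander. Origin: centre of its underside.
- salt_shaker: Salt shaker with grey cap, 44 mm across, 90 mm tall, standing behind the board. Bystander. Origin: centre of its underside.
- cup_2: White tea cup with a pattern of diamonds, 90 x 114 x 60 mm, standing to the right of the board. Bystander. Origin: centre of its extents, on its underside.

How it is judged:
By the outcome, as a careful person would: the job done as asked, in the order asked, and still so for the second after the job is handed in, with the robot touching nothing.
It also fails if it takes over 72 s, if anything falls off the work surface, if the arm or the gripper's body presses on something with over 40 N, if the wrist force passes 120 N, or if a joint passes its speed limit or range.

## Robot

A 6-joint arm with a two-finger parallel gripper is mounted at the origin on a cart in front of the work surface, level with it; the furniture and walls round the work are solid. World frame = base frame: x ahead of the robot, y to its left, z up, the work surface at z = 0. Lengths are in m, angles in rad, forces in N, time in s.
With the tool pointing down it reaches from about 0.35 to 0.775 m from the base axis. Payload 5.5 kg.
Tool frame: the origin (TCP) lies between the finger pads; the fingertips stand 8 mm ahead of it and the grasp point (between the pads) lies 11 mm behind it; z points along the fingers, y is the line along which they close (so a half turn about z gives the same grasp; the last joint's range is limited). The gripper opens to 85 mm and grips with 20 to 120 N. Pads are 22 mm wide; open, the fingers measure 114 mm over their backs; the gripper's body (76 mm by 85 mm) begins 54 mm behind the grasp point. The pads swing forward as they close: fully open they stand 13 mm farther back than shut.
Start: joints at [-1.432, 0.313, 0.046, 1.304, 0, 1.431], TCP at [0.158, -0.553, 0.239] pointing down, gripper open.
Joint ranges: [-2.76, 2.76], [-0.86, 1.69], [-1.03, 1.26], [-2.2, 2.34], [-1.47, 1.5], [-3.14, 3.14]. Speed limits (rad/s): [2.57, 2.57, 3.14, 3.14, 3.14, 3.14].

## Interface

Orientations are given as a unit quaternion [w, x, y, z].
In Python, from workcell import status, vision, job gives the robot as it stands. The module is installed in compiled form; this text tells all that it offers.
- The arm moves only by the tool apply_moves, never from a script. Its argument "moves" is one flat list of numbers, 6 for each row, row after row: the shift along the world's x, y, z in units of 25 mm (1.0 is 25 mm), then the turn, a rotation vector about the world's x, y, z in rad. In form: [x, y, z, rx, ry, rz, x, y, z, rx, ry, rz, ...]. A call has 1 to 20 rows; each row is the pose to reach, as a shift and turn from the pose commanded when the call began; what a row does not reach only later rows make up. A row lasts 1/12 s, in which the tool goes at most 41.7 mm and 7.16 degrees, less where a joint would pass 70% of its speed; a pose out of reach is approached as far as the arm can. A call with a gripper value outside its range is refused whole. "claw" is the opening in per cent of the stroke, from 0 (shut) to 100 (fully open), set as the call begins (left out, the last holds). The fingers move at their own pace and stop on an object; "newtons" is the grip in N (left out, the last holds). Time passes only in rows, so rows that repeat a pose let the fingers close. It gives the time, the measured TCP pose, the force, the opening and the grip force at its end, in the units of the state.
- status.get_state(): the state, without advancing time (a new reading comes with each control period).
- vision.read_camera(name): name is "scene" or "side" or "wrist"; returns a dict with "image" (400x640x3 uint8, blue, green, red), "camera_matrix" (3x3 intrinsics, pixels), "camera_from_world" (4x4, takes a point from world to camera coordinates). Camera axes: x right, y down, z forward; pixel columns grow to the right and rows downward; lengths in m; the calibration is good to about 2 mm. A picture is of the moment at which its call begins. There is no depth.
- job.hand_in(): hands the job in; it is judged then, once.
The state is a dict: "clock": time; "joint_pos": joint angles; "qvel": joint speeds; "tau": joint torques, N m; "tcp_pos": TCP position; "orientation": TCP orientation; "wrist_force": force on the tool from outside, world axes, zero at the start; "ft_torque": the same for the moment, N m; "finger_gap": finger opening in m; "grip_force": force on a finger pad.
Only numpy, scipy, OpenCV 4.12 (cv2) and the standard library are available. Lean on these libraries where they do the work, as an engineer would, in place of code of your own. Each camera call takes 0.05 s, during which the arm holds its last target. There are 200 camera calls.

## Working session

There is one attempt and no reset: what is moved stays moved. The work goes in short steps, Python scripts to look and compute and a tool call to move; the robot and the scene stay as the last step left them, time stands still between calls to the robot, and variables do not carry over. Pictures are saved under pics/ and viewed, at most 10 in all, crops included, and the job is handed in when it is done.

Besides the shell and the picture viewer there is one more tool, called after ">>>" as a command line: name --argument value ..., lists and objects as JSON in quotes. apply_moves: Moves the arm, as the interface text tells. Its arguments: {"type":"object","properties":{"moves":{"type":"array","items":{"type":"number"}},"claw":{"type":"number"},"newtons":{"type":"number"}},"required":["moves"]}

```bash
mkdir -p pics
cat > h.py <<'E'
import numpy as np, cv2
from workcell import status, vision, job
def cam(n, save=None):
    c=vision.read_camera(n)
    if save: cv2.imwrite('pics/'+save,c['image'])
    return c
def ray(c,px,z):
    K=np.array(c['camera_matrix']);T=np.array(c['camera_from_world'])
    px=np.atleast_2d(np.asarray(px,float))
    d=np.c_[px,np.ones(len(px))]@np.linalg.inv(K).T@T[:3,:3]
    o=-T[:3,:3].T@T[:3,3]
    return o+d*((z-o[2])/d[:,2])[:,None]
def proj(c,P):
    K=np.array(c['camera_matrix']);T=np.array(c['camera_from_world'])
    q=(np.atleast_2d(P)@T[:3,:3].T+T[:3,3])@K.T
    return q[:,:2]/q[:,2:]
E
python3 - <<'E'
from h import *
a=cam('scene');b=cam('side')
cv2.imwrite('pics/a.png',a['image']);cv2.imwrite('pics/b.png',b['image'])
import pickle;pickle.dump((a,b),open('c0.pkl','wb'))
for c in(a,b):
    T=np.array(c['camera_from_world']);print(-T[:3,:3].T@T[:3,3],T[2,:3])
print(status.get_state())
E
```

```text
[0.10865837 0.6815345  1.0109716 ] [ 0.35091045 -0.55292516 -0.75573516]
[0.04889949 0.33309425 1.06660447] [ 0.42537505 -0.31646157 -0.84788451]
{'clock': 0.1, 'joint_pos': array([-1.43164201e+00,  3.13958511e-01,  4.51241235e-02,  1.30361343e+00,
        2.12358232e-05,  1.43116682e+00]), 'qvel': array([ 0.0012645 , -0.00268486,  0.002599  ,  0.00023789,  0.00283196,
        0.00122442]), 'tau': array([ 2.19144815e-03, -4.81725705e+01,  2.99243993e+01,  1.27527575e-02,
       -9.94292895e-05,  2.94282172e-07]), 'tcp_pos': array([ 0.15815232, -0.55237372,  0.23849204]), 'orientation': array([-8.25744980e-04,  9.90300331e-01,  1.38940894e-01,  1.08140977e-05]), 'wrist_force': array([-0.00478203, -0.35229494,  1.04133179]), 'ft_torque': array([ 0.01697608, -0.04845693, -0.0616391 ]), 'grip_force': 0.0, 'finger_gap': 0.08530805804077626}
```

View pics/a.png

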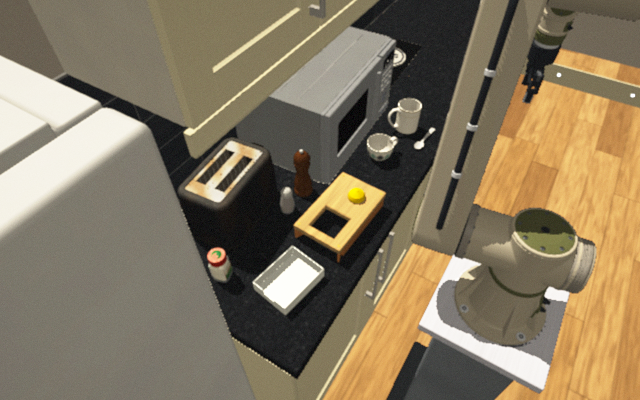

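View pics/b.png

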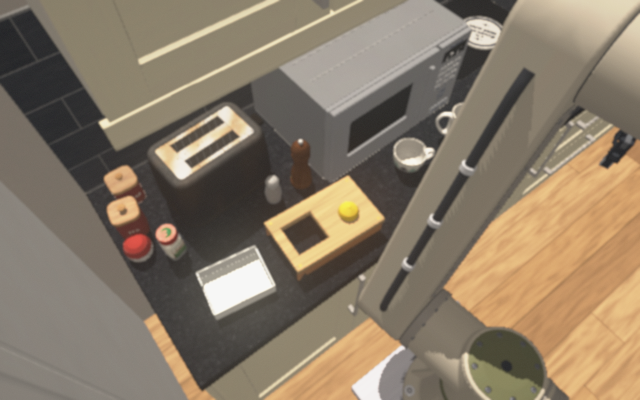

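The scene view shows the board around (340,215), the lemon at (356,196) and the tray at (289,280). In the side view they are at (325,225), (348,210) and (236,282). The mill, shaker and cup are at (300,165), (274,190) and (410,155).

```bash
cat > m.py <<'E'
from h import *
def biggest(m,near=None):
    n,l,s,ce=cv2.connectedComponentsWithStats(m.astype(np.uint8))
    k=1+np.argmax(s[1:,4]); return (l==k).astype(np.uint8)
def masks(im,roi):
    h=cv2.cvtColor(im,cv2.COLOR_BGR2HSV).astype(int);H,S,V=h[...,0],h[...,1],h[...,2]
    R=np.zeros(H.shape,bool);x0,y0,x1,y1=roi;R[y0:y1,x0:x1]=1
    lem=biggest(R&(H>=22)&(H<=33)&(S>200)&(V>120))
    board=biggest(R&(H>=10)&(H<=24)&(S>70)&(V>130))
    tray=biggest(R&(S<45)&(V>110))
    return lem,board,tray
def quad(m):
    c=max(cv2.findContours(m,cv2.RETR_EXTERNAL,cv2.CHAIN_APPROX_NONE)[0],key=cv2.contourArea)
    h=cv2.convexHull(c); 
    return h[:,0]
def cen(m): ys,xs=np.nonzero(m); return [xs.mean(),ys.mean()]
E
python3 - <<'E'
from m import *
import pickle
a,b=pickle.load(open('c0.pkl','rb'))
out=[]
for c,ra,rt in((a,(290,170,390,258),(245,240,330,318)),(b,(260,172,390,280),(190,240,280,320))):
    l,bd,_=masks(c['image'],ra);_,_,t=masks(c['image'],rt)
    print('lemon',cen(l),l.sum(),ray(c,cen(l),.059+.014)[0])
    hb=quad(bd);ap=cv2.approxPolyDP(hb,4,True)[:,0];print('board hull',ap.tolist());print(ray(c,ap,.059).round(3).tolist())
    ht=quad(t);ap=cv2.approxPolyDP(ht,4,True)[:,0];print('tray hull',ap.tolist(),t.sum());print(ray(c,ap,.038).round(3).tolist())
    v=c['image'].copy();v[bd>0]=v[bd>0]//2+np.array([128,0,0],np.uint8);v[t>0]=v[t>0]//2+np.array([0,0,128],np.uint8)
    x0,y0=(235,165) if c is a else (185,165)
    out.append(cv2.resize(v[y0:y0+165,x0:x0+205],None,fx=1.9,fy=3.2 if 0 else 1.9,interpolation=cv2.INTER_CUBIC))
cv2.imwrite('pics/m.png',np.hstack(out))
E
```

```text
Traceback (most recent call last):
  File "m.py", line 8, in masks
    lem=biggest(R&(H>=22)&(H<=33)&(S>200)&(V>120))
  File "m.py", line 4, in biggest
    k=1+np.argmax(s[1:,4]); return (l==k).astype(np.uint8)
        ~~~~~~~~~^^^^^^^^^
ValueError: attempt to get argmax of an empty sequence
```

```bash
sed -i 's/k=1+np/\n    if n<2: return np.zeros(m.shape,np.uint8)\n    k=1+np/' m.py
cat > run1.py <<'E'
from m import *
import pickle
a,b=pickle.load(open('c0.pkl','rb'))
out=[]
for c,ra,rt in((a,(290,170,390,258),(245,240,330,318)),(b,(260,172,390,280),(190,240,280,320))):
    l,bd,_=masks(c['image'],ra);_,_,t=masks(c['image'],rt)
    if l.any():print('lemon',cen(l),l.sum(),ray(c,cen(l),.059+.014)[0])
    hb=quad(bd);ap=cv2.approxPolyDP(hb,4,True)[:,0];print('board hull',ap.tolist());print(ray(c,ap,.059).round(3).tolist())
    ht=quad(t);ap=cv2.approxPolyDP(ht,4,True)[:,0];print('tray hull',ap.tolist(),t.sum());print(ray(c,ap,.038).round(3).tolist())
    v=c['image'].copy();v[bd>0]=v[bd>0]//2+np.array([128,0,0],np.uint8);v[t>0]=v[t>0]//2+np.array([0,0,128],np.uint8)
    x0,y0=(235,165) if c is a else (185,165)
    out.append(cv2.resize(v[y0:y0+165,x0:x0+205],None,fx=1.9,fy=1.9,interpolation=cv2.INTER_CUBIC))
cv2.imwrite('pics/m.png',np.hstack(out))
E
python3 run1.py
```

```text
lemon [np.float64(356.1372549019608), np.float64(195.27450980392157)] 204 [ 0.45754348 -0.07457156  0.073     ]
board hull [[344, 172], [385, 193], [337, 250], [294, 223]]
[[0.54, -0.151, 0.059], [0.394, -0.138, 0.059], [0.414, 0.11, 0.059], [0.561, 0.095, 0.059]]
tray hull [[292, 245], [320, 265], [323, 275], [285, 314], [252, 282]] 2726
[[0.534, 0.148, 0.038], [0.435, 0.162, 0.038], [0.412, 0.184, 0.038], [0.434, 0.325, 0.038], [0.557, 0.296, 0.038]]
board hull [[348, 175], [384, 219], [298, 272], [264, 222]]
[[0.546, -0.15, 0.059], [0.393, -0.138, 0.059], [0.408, 0.11, 0.059], [0.562, 0.1, 0.059]]
tray hull [[255, 245], [275, 291], [216, 319], [195, 272]] 3655
[[0.533, 0.147, 0.038], [0.409, 0.174, 0.038], [0.434, 0.315, 0.038], [0.559, 0.297, 0.038]]
```

View pics/m.png

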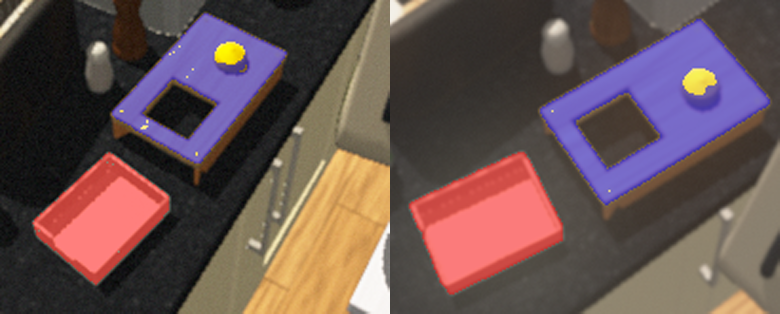

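The board measures 151–154 × 249 mm and the tray edge 150 mm, so the sizes match what is given. Station origin is about (0.4865, 0.104), yaw about -0.072. The tray is about 7 mm off line and skewed about -0.09 rad. Moving there now.

>>> apply_moves --moves '[3,4,0,0,0,0.1,6,8,0,0,0,0.2,9.7,12,0,0,0,0.3,9.7,14,0,0,0,0.4,9.7,14,0,0,0,0.5,9.7,15,0,0,0,0.6,9.7,16,0,0,0,0.7,9.7,17,0,0,0,0.8,9.7,18.5,0,0,0,0.9,9.7,20,0,0,0,1.0,9.7,21.5,0,0,0,1.1,9.7,23,0,0,0,1.2,9.7,24.5,0,0,0,1.22,9.7,26,0,0,0,1.22,9.7,27.5,0,0,0,1.22,9.7,29,0,0,0,1.22,9.7,29.6,0,0,0,1.22,9.7,29.6,0,0,0,1.22,9.7,29.6,0,0,0,1.22,9.7,29.6,0,0,0,1.22]' --claw 0 --newtons 40

```text
clock: 1.77
tcp_pos: [0.4002, 0.1922, 0.2391]
orientation: [-0.001, 0.73, 0.683, 0.001]
wrist_force: [-0.2, -1.0, -0.3]
finger_gap: 0.0003
grip_force: 0.0
```

Run:
```python
from m import *
import pickle
w=cam('wrist','w1.png');pickle.dump(w,open('w1.pkl','wb'))
T=w['camera_from_world'];print(-T[:3,:3].T@T[:3,3],T[2,:3])
a,b=pickle.load(open('c0.pkl','rb'))
print('mill,shaker,cup base approx',ray(a,[[304,196],[288,212],[381,155]],0).round(3).tolist(), ray(b,[[301,187],[274,202],[408,165]],0).round(3).tolist())
```

```text
[0.40453951 0.26183893 0.37395515] [-0.01641039 -0.27343096 -0.96175163]
mill,shaker,cup base approx [[0.622, -0.046, 0.0], [0.628, 0.033, 0.0], [0.5, -0.337, 0.0]] [[0.621, -0.053, 0.0], [0.626, 0.032, 0.0], [0.502, -0.332, 0.0]]
```

View pics/w1.png

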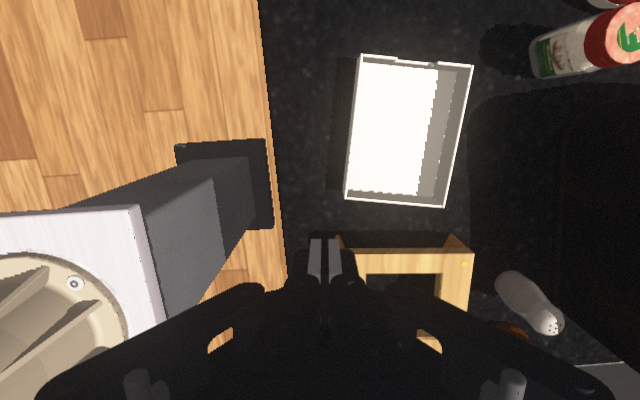

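The wrist view shows the tray's rim corners at (360,55), (473,66), (445,207) and (345,198), with the board's mouth edge near row 250 from (340,250) to (473,254).

```bash
cat > st.py <<'E'
from m import *
O=np.array([.4865,.104]);X=np.array([.9974,-.0725]);Y=np.array([.0725,.9974])
def S(p): p=np.atleast_2d(p)[:,:2]-O; return np.c_[p@X,p@Y]
E
python3 - <<'E'
from st import *
import pickle
w=pickle.load(open('w1.pkl','rb'))
t=ray(w,[[360,55],[473,66],[445,207],[345,198]],.038)
print((t*1e3).round(),(S(t)*1e3).round(1).tolist())
print((t.mean(0)*1e3).round(1), S(t.mean(0))*1e3, 'sides',[np.linalg.norm(t[i]-t[i-1]).round(4) for i in range(4)])
d=t[0]+t[1]-t[2]-t[3];print('skew',np.arctan2(d[0],d[1])-.0725)
m=ray(w,[[473,253],[437,273],[365,273]],.059);print((m*1e3).round().tolist(),(S(m)*1e3).round(1).tolist())
print(S(ray(w,[[283,240],[268,130]],0)))
# opening/board dark
im=w['image'];hsv=cv2.cvtColor(im,cv2.COLOR_BGR2HSV)
E
```

```text
[[444. 312.  38.]
 [555. 295.  38.]
 [534. 149.  38.]
 [422. 167.  38.]] [[-57.9, 204.4], [54.9, 195.3], [43.6, 48.4], [-68.9, 58.1]]
[488.6 230.7  38. ] [[ -7.09217816 126.5559098 ]] sides [np.float64(0.1468), np.float64(0.1132), np.float64(0.1473), np.float64(0.113)]
skew 0.0757721571326181
[[558.0, 101.0, 59.0], [520.0, 79.0, 59.0], [439.0, 84.0, 59.0]] [[71.9, 2.2], [34.9, -22.5], [-45.8, -23.1]]
[[-0.14460832 -0.00921111]
 [-0.15817314  0.12920576]]
```

>>> apply_moves --moves '[-0.6,-0.4,-1.5,0,0,0,-0.6,-0.4,-3,0,0,0,-0.6,-0.4,-4.5,0,0,0,-0.6,-0.4,-6,0,0,0,-0.6,-0.4,-7.2,0,0,0,-0.6,-0.4,-8,0,0,0,-0.6,-0.4,-8.6,0,0,0,-0.6,-0.4,-8.6,0,0,0,-0.3,-0.4,-8.6,0,0,0,0,-0.4,-8.6,0,0,0,0.2,-0.4,-8.6,0,0,0,0.3,-0.4,-8.6,0,0,0,0.4,-0.4,-8.6,0,0,0,0.5,-0.4,-8.6,0,0,0,0.6,-0.4,-8.6,0,0,0,0.7,-0.4,-8.6,0,0,0,0.7,-0.4,-8.6,0,0,0]'

```text
clock: 3.23
tcp_pos: [0.4189, 0.1772, 0.0244]
orientation: [0.0, 0.732, 0.681, 0.0]
wrist_force: [-1.1, -1.4, 0.3]
finger_gap: 0.0
grip_force: 0.5
```

>>> apply_moves --moves '[-0.5,0,0,0,0,0,-1,0,0,0,0,0,-1,0,1.5,0,0,0,-1,0.5,3,0,0,0,0,1.5,4.5,0,0,0,0.5,3,6,0,0,0,1,4.5,6.5,0,0,0,2,6,6.5,0,0,0,3,7.3,6.5,0,0,0,3,7.3,6.5,0,0,0,3,7.3,6.5,0,0,0]'

```text
clock: 4.15
tcp_pos: [0.4965, 0.364, 0.1868]
orientation: [0.0, 0.731, 0.682, 0.003]
wrist_force: [0.3, 0.2, 0.1]
finger_gap: 0.0002
grip_force: 0.0
```

Run:
```python
from m import *
import pickle
w=cam('wrist','w2.png');pickle.dump(w,open('w2.pkl','wb'))
```

```text
(no output)
```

View pics/w2.png

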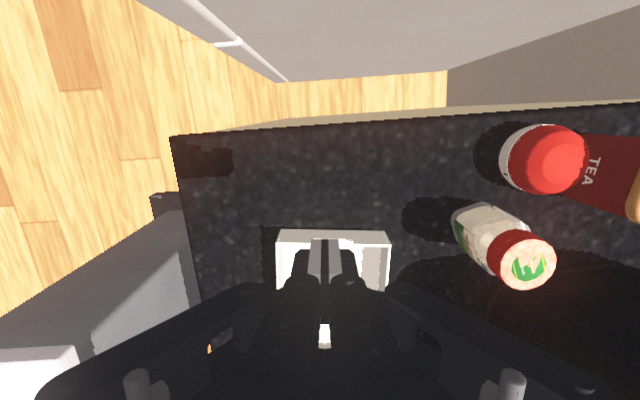

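The tray's outer end is visible at rim corners (277,230) and (389,234), and the gripper sits over the tray. Checking the far edge in the fixed cameras as well.

Run:
```python
from st import *
import pickle
w=pickle.load(open('w2.pkl','rb'))
t=ray(w,[[277,230],[389,234]],.038);print((t*1e3).round(1),(S(t)*1e3).round(1).tolist())
a=cam('scene');b=cam('side')
out=[]
for c,(x0,y0) in((a,(235,165)),(b,(185,165))):
    out.append(cv2.resize(c['image'][y0:y0+165,x0:x0+205],None,fx=1.95,fy=1.95,interpolation=cv2.INTER_CUBIC))
cv2.imwrite('pics/m2.png',np.hstack(out))
pickle.dump((a,b),open('c1.pkl','wb'))
```

```text
[[448.8 326.   38. ]
 [556.9 314.3  38. ]] [[-53.7, 218.7], [55.0, 214.8]]
```

View pics/m2.png

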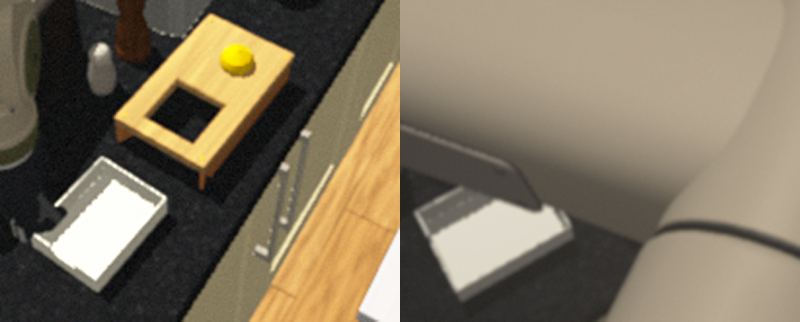

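Run:
```python
from st import *
import pickle
a,b=pickle.load(open('c1.pkl','rb'))
p=lambda x,y,o:[x/1.95+o[0],y/1.95+o[1]]
t=ray(a,[p(104,157,(235,165)),p(167,197,(235,165)),p(98,280,(235,165)),p(34,238,(235,165))],.038);print((S(t)*1e3).round(1).tolist())
_,_,T=masks(a['image'],(225,240,330,320));ap=cv2.approxPolyDP(quad(T),3,True)[:,0];print(ap.tolist(),(S(ray(a,ap,.038))*1e3).round().tolist())
m=ray(a,[p(116,119,(235,165)),p(206,170,(235,165)),p(293,55,(235,165)),p(210,13,(235,165))],.059);print('board',(S(m)*1e3).round().tolist())
o=ray(a,[p(178,80,(235,165)),p(226,105,(235,165)),p(193,145,(235,165)),p(145,119,(235,165))],.059);print('opening',(S(o)*1e3).round().tolist(),S(o).mean(0))
```

```text
[[50.9, 54.1], [-58.9, 55.7], [-59.5, 204.7], [45.4, 207.1]]
[[288, 245], [320, 267], [319, 274], [283, 313], [251, 288], [263, 269]] [[53.0, 53.0], [-59.0, 59.0], [-70.0, 78.0], [-62.0, 217.0], [47.0, 211.0], [58.0, 151.0]]
board [[68.0, 4.0], [-85.0, 1.0], [-75.0, -248.0], [76.0, -249.0]]
opening [[38.0, -107.0], [-46.0, -108.0], [-47.0, -23.0], [34.0, -20.0]] [-0.00518376 -0.06446173]
```

Tray now looks nearly in line with the opening in the same view (-5 vs -5 mm). Descend beyond its outer end with the fingers spread and push.

>>> apply_moves --moves '[0,0,0,0,0,0,0,0,-1.5,0,0,0,0,0,-3,0,0,0,0,0,-4.5,0,0,0,0,0,-5.7,0,0,0,0,0,-6.5,0,0,0,0,0,-6.5,0,0,0,0,-0.5,-6.5,0,0,0,-0.05,-1,-6.5,0,0,0,-0.1,-1.4,-6.5,0,0,0,-0.1,-1.7,-6.5,0,0,0,-0.1,-2,-6.5,0,0,0,-0.15,-2.3,-6.5,0,0,0,-0.15,-2.6,-6.5,0,0,0,-0.2,-2.9,-6.5,0,0,0,-0.2,-3.2,-6.5,0,0,0,-0.2,-3.5,-6.5,0,0,0,-0.25,-3.8,-6.5,0,0,0,-0.25,-4.1,-6.5,0,0,0,-0.25,-4.1,-6.5,0,0,0]' --claw 60

```text
clock: 5.97
tcp_pos: [0.4862, 0.255, 0.0238]
orientation: [0.0, 0.733, 0.681, -0.001]
wrist_force: [-0.3, 1.0, -0.0]
finger_gap: 0.0511
grip_force: 0.0
```

Run:
```python
from st import *
import pickle
a=cam('scene');w=cam('wrist')
cv2.imwrite('pics/m3.png',np.hstack([cv2.resize(a['image'][165:330,215:390],(424,400),interpolation=cv2.INTER_CUBIC),w['image'][100:,160:480][:, :][:300].copy() if 0 else cv2.resize(w['image'][150:400,180:480],(376,400)[:2] if 0 else (376,313)).copy() if 0 else cv2.copyMakeBorder(cv2.resize(w['image'][150:400,180:480],(376,313)),0,87,0,0,0)]))
pickle.dump((a,w),open('c2.pkl','wb'))
```

```text
(no output)
```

View pics/m3.png

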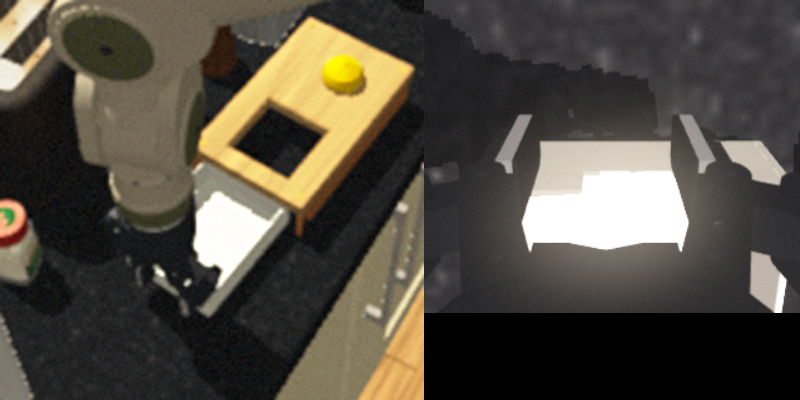

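Run:
```python
import st
from st import *
st.O=np.array([.483,.105]);st.Y=np.array([.064,.998]);st.X=np.array([.998,-.064])
import pickle
a,w=pickle.load(open('c2.pkl','rb'))
p=lambda x,y:[x/2.423+215,y/2.424+165]
print('tray near rim',(S(ray(a,[p(287,207),p(209,298)],.038))*1e3).round(1).tolist(),'far rim',(S(ray(a,[p(203,163)],.038))*1e3).round(1).tolist())
print('board/open',(S(ray(a,[p(197,155),p(294,207),p(413,70),p(309,17),p(269,100),p(327,131),p(286,177),p(230,146)],.059))*1e3).round(1).tolist())
print('rail foot',(S(ray(a,[p(301,232)],0))*1e3).round(1).tolist())
q=lambda x,y:[x/376*300+180,y/313*250+150]
print('wrist right outer rim',(S(ray(w,[q(785,180-0)] if 0 else [[ (785-424)/376*300+180,180/313*250+150]],.038))*1e3).round(1).tolist())
print('outer rim row',(S(ray(w,[[(720-424)/376*300+180,140/313*250+150],[(765-424)/376*300+180,140/313*250+150]],.038))*1e3).round(1).tolist(), S([.4862,.255])*1e3)
```

```text
tray near rim [[-54.8, -4.7], [-52.1, 136.5]] far rim [[58.7, 0.6]]
board/open [[61.0, 7.4], [-68.7, 2.9], [-75.6, -245.8], [77.3, -248.8], [40.4, -106.5], [-41.1, -106.6], [-39.0, -25.3], [37.8, -24.5]]
rail foot [[-73.0, -7.4]]
wrist right outer rim [[56.0, 142.4]]
outer rim row [[32.2, 158.0], [47.4, 157.9]] [[ -6.4064 149.9048]]
```

The opening re-measures centred to 0.5 mm in the corrected frame. The tray is at the mouth, about +2 to +5 mm off line, inside the flare. Push on.

>>> apply_moves --moves '[0,-0.2,0,0,0,0,0,-0.5,0,0,0,0,0,-0.8,0,0,0,0,0,-1.1,0,0,0,0,0,-1.4,0,0,0,0,0,-1.7,0,0,0,0,0,-2,0,0,0,0,0,-2.3,0,0,0,0,0,-2.6,0,0,0,0,0,-2.9,0,0,0,0,0,-3.2,0,0,0,0,0,-3.5,0,0,0,0,0,-3.8,0,0,0,0,0,-4.1,0,0,0,0,0,-4.4,0,0,0,0,0,-4.6,0,0,0,0,0,-4.8,0,0,0,0,0,-4.8,0,0,0,0]'

```text
clock: 7.57
tcp_pos: [0.4864, 0.1361, 0.0243]
orientation: [-0.0, 0.732, 0.681, -0.0]
wrist_force: [-0.5, 0.5, -0.3]
finger_gap: 0.0512
grip_force: 0.6
```

>>> apply_moves --moves '[0,-0.2,0,0,0,0,0,-0.4,0,0,0,0,0,-0.55,0,0,0,0,0,-0.65,0,0,0,0,0,-0.7,0,0,0,0,0,-0.7,0,0,0,0]'

```text
clock: 8.07
tcp_pos: [0.486, 0.1201, 0.0243]
orientation: [-0.001, 0.732, 0.681, 0.0]
wrist_force: [-3.7, 5.1, 1.3]
finger_gap: 0.0513
grip_force: 2.9
```

>>> apply_moves --moves '[0,-0.04,0,0,0,0,0,-0.08,0,0,0,0,0,-0.08,0,0,0,0]'

```text
clock: 8.32
tcp_pos: [0.4859, 0.1184, 0.0243]
orientation: [-0.001, 0.732, 0.682, 0.0]
wrist_force: [-4.3, 7.0, 1.8]
finger_gap: 0.0515
grip_force: 3.2
```

>>> apply_moves --moves '[0,-0.06,0,0,0,0,0,-0.12,0,0,0,0,0,-0.12,0,0,0,0]'

```text
clock: 8.57
tcp_pos: [0.4859, 0.1168, 0.0243]
orientation: [-0.002, 0.731, 0.682, 0.001]
wrist_force: [-4.5, 12.4, 0.0]
finger_gap: 0.051
grip_force: 2.4
```

>>> apply_moves --moves '[0,-0.06,0,0,0,0,0,-0.12,0,0,0,0,0,-0.12,0,0,0,0]'

```text
clock: 8.82
tcp_pos: [0.486, 0.1162, 0.0245]
orientation: [-0.004, 0.731, 0.683, 0.003]
wrist_force: [-5.7, 22.4, 3.5]
finger_gap: 0.0515
grip_force: 11.0
```

Force climbs at TCP y = 0.116, exactly where flush is expected. Back off, lift and look.

>>> apply_moves --moves '[0,0.6,0,0,0,0,0,1.6,0,0,0,0,0,2,1.2,0,0,0,0,2,2.8,0,0,0,0,2,4.4,0,0,0,0,2.5,6,0,0,0,0,3.5,7.5,0,0,0,0,4.5,8,0,0,0,0,4.5,8,0,0,0,0,4.5,8,0,0,0]' --claw 30

```text
clock: 9.65
tcp_pos: [0.4885, 0.2246, 0.2259]
orientation: [0.002, 0.731, 0.682, 0.002]
wrist_force: [-0.7, -0.5, -0.7]
finger_gap: 0.0256
grip_force: 0.0
```

Run:
```python
from st import *
import pickle
a=cam('scene');w=cam('wrist');print(status.get_state()['tcp_pos'])
cv2.imwrite('pics/m4.png',np.hstack([cv2.resize(a['image'][165:330,215:390],(424,400),interpolation=cv2.INTER_CUBIC),cv2.copyMakeBorder(cv2.resize(w['image'][150:400,180:480],(376,313)),0,87,0,0,0)]))
pickle.dump((a,w),open('c3.pkl','wb'))
```

```text
[0.48686679 0.22326905 0.22352009]
```

View pics/m4.png

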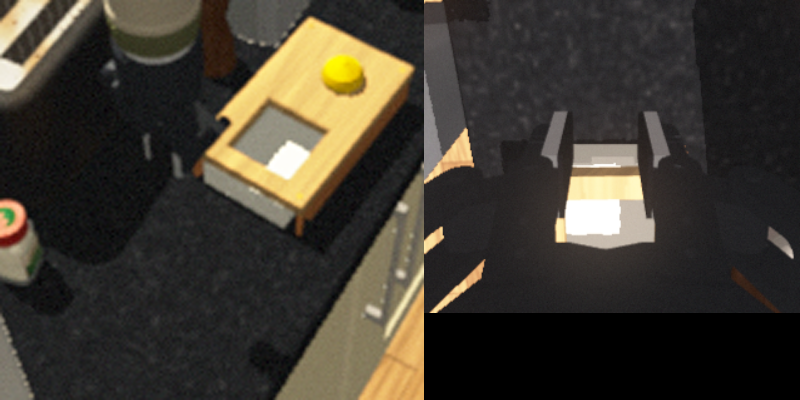

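The tray is in the bay: its end wall sits under the board edge, from (206,184) to (290,227) in the left crop, and its white floor shows through the opening.

Run:
```python
import st
from st import *
st.O=np.array([.483,.105]);st.Y=np.array([.064,.998]);st.X=np.array([.998,-.064])
import pickle
a,w=pickle.load(open('c3.pkl','rb'))
p=lambda x,y:[x/2.423+215,y/2.424+165]
print('tray foot',(S(ray(a,[p(290,227),p(208,184)],0))*1e3).round(1).tolist(),'board edge',(S(ray(a,[p(294,207),p(205,156)],.059))*1e3).round(1).tolist())
q=lambda x,y:[(x-424)/376*300+180,y/313*250+150]
print('wrist tray rim',(S(ray(w,[q(605,144)],.038))*1e3).round(1).tolist(),'board',(S(ray(w,[q(605,177)],.059))*1e3).round(1).tolist(),(S(ray(w,[q(605,167)],.043))*1e3).round(1).tolist())
l=cv2.inRange(cv2.cvtColor(a['image'],cv2.COLOR_BGR2HSV),(22,200,120),(33,255,255));l[:, :340]=0;l[:170]=0;l[215:]=0;l[:,380:]=0
c=cen(l);P=ray(a,c,.073)[0];print('lemon',c,(l>0).sum(),P,S(P)*1e3)
ys,xs=np.nonzero(l);print(xs.min(),xs.max(),ys.min(),ys.max())
```

```text
tray foot [[-59.0, -5.7], [53.6, 0.2]] board edge [[-68.7, 2.9], [52.7, 3.3]]
wrist tray rim [[-3.0, 19.5]] board [[-3.2, -1.2]] [[-3.1, -1.0]]
lemon [np.float64(356.11442786069654), np.float64(195.23383084577114)] 201 [ 0.45767476 -0.07467534  0.073     ] [[ -13.77536357 -180.93680148]]
348 364 188 202
```

The tray foot reads y ≈ 0, so it is flush. The lemon is at station (-14,-181). Go behind it.

>>> apply_moves --moves '[-0.2,-1,0,0,0,0,-0.4,-2.3,0,0,0,0,-0.6,-3.6,0,0,0,0,-0.8,-4.9,0,0,0,0,-1,-6.2,0,0,0,0,-1.2,-7.5,0,0,0,0,-1.3,-8.8,0,0,0,0,-1.4,-10.1,0,0,0,0,-1.4,-11.4,0,0,0,0,-1.4,-12.7,0,0,0,0,-1.4,-13.8,0,0,0,0,-1.4,-13.8,0,0,0,0,-1.4,-13.8,-1,0,0,0,-1.4,-13.8,-2.3,0,0,0,-1.4,-13.8,-3.6,0,0,0,-1.4,-13.8,-4.6,0,0,0,-1.4,-13.8,-5.2,0,0,0,-1.4,-13.8,-5.2,0,0,0]'

```text
clock: 11.25
tcp_pos: [0.4478, -0.1196, 0.0898]
orientation: [-0.004, 0.732, 0.681, -0.002]
wrist_force: [-2.0, 0.7, 0.2]
finger_gap: 0.0252
grip_force: 0.0
```

Run:
```python
import st
from st import *
st.O=np.array([.483,.105]);st.Y=np.array([.064,.998]);st.X=np.array([.998,-.064])
w=cam('wrist','w5.png');s=status.get_state();print(s['tcp_pos'],S(s['tcp_pos'])*1e3)
l=cv2.inRange(cv2.cvtColor(w['image'],cv2.COLOR_BGR2HSV),(22,180,90),(33,255,255))
l=biggest(l>0)
if l.any():
    ys,xs=np.nonzero(l);print(l.sum(),xs.min(),xs.max(),ys.min(),ys.max(),(S(ray(w,[[xs.min(),ys.mean()],[xs.max(),ys.mean()],[xs.mean(),ys.min()],[xs.mean(),ys.max()]],.065))*1e3).round(1).tolist())
```

```text
[ 0.44914141 -0.1201416   0.0918903 ] [[ -19.38181128 -226.85827147]]
3416 298 389 121 217 [[-34.2, -184.9], [12.6, -185.2], [-17.9, -161.6], [-18.1, -211.8]]
```

View pics/w5.png

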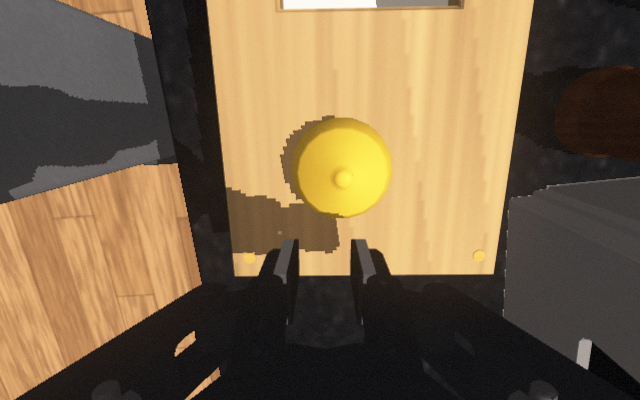

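The lemon is at (343,170), slightly right of the finger centreline, which is near column 323. The opening lies ahead, at columns 280–463. Shift the fingers about 9 mm, lower them and sweep.

>>> apply_moves --moves '[0.36,0,0,0,0,0,0.36,0,-0.4,0,0,0,0.36,0,-0.75,0,0,0,0.36,0,-0.75,0,0,0,0.4,0.2,-0.75,0,0,0,0.44,0.4,-0.75,0,0,0,0.48,0.6,-0.75,0,0,0,0.52,0.8,-0.75,0,0,0,0.58,1,-0.75,0,0,0,0.64,1.2,-0.75,0,0,0,0.7,1.4,-0.75,0,0,0,0.75,1.6,-0.75,0,0,0,0.8,1.8,-0.75,0,0,0,0.84,2,-0.75,0,0,0,0.88,2.2,-0.75,0,0,0,0.9,2.3,-0.75,0,0,0,0.9,2.3,-0.75,0,0,0]'

```text
clock: 12.72
tcp_pos: [0.4746, -0.0627, 0.0756]
orientation: [-0.0, 0.732, 0.681, 0.0]
wrist_force: [-0.7, -0.4, -0.0]
finger_gap: 0.0257
grip_force: 0.0
```

Run:
```python
import st
from st import *
st.O=np.array([.483,.105]);st.Y=np.array([.064,.998]);st.X=np.array([.998,-.064])
w=cam('wrist','w6.png');s=status.get_state();print(s['tcp_pos'],S(s['tcp_pos'])*1e3)
l=biggest(cv2.inRange(cv2.cvtColor(w['image'],cv2.COLOR_BGR2HSV),(22,180,90),(33,255,255))>0)
ys,xs=np.nonzero(l);print(l.sum(),xs.min(),xs.max(),ys.min(),ys.max(),(S(ray(w,[[xs.min(),ys.mean()],[xs.max(),ys.mean()],[xs.mean(),ys.min()],[xs.mean(),ys.max()]],.065))*1e3).round(1).tolist())
```

```text
[ 0.47453882 -0.06294583  0.07554481] [[   2.30427751 -168.15145314]]
4197 278 378 149 238 [[-19.6, -134.1], [28.2, -134.4], [1.2, -115.2], [0.8, -159.4]]
```

The lemon is centred at station (4,-138), in line with the opening. Continue.

>>> apply_moves --moves '[0,0.2,0,0,0,0,0,0.4,0,0,0,0,0,0.6,0,0,0,0,0,0.8,0,0,0,0,0,1,0,0,0,0,0,1.2,0,0,0,0,0,1.4,0,0,0,0,0,1.6,0,0,0,0,0,1.8,0,0,0,0,0,2,0,0,0,0,0,2.2,0,0,0,0,0,2.4,0,0,0,0,0,2.6,0,0,0,0,0,2.6,0,0,0,0,0,2.6,2,0,0,0,0,2.6,4,0,0,0,0,0,6,0,0,0,0,-2,7,0,0,0,0,-3,7,0,0,0,0,-3,7,0,0,0]'

```text
clock: 14.43
tcp_pos: [0.4745, -0.1373, 0.2512]
orientation: [0.001, 0.732, 0.682, 0.0]
wrist_force: [1.7, -0.5, -0.1]
finger_gap: 0.0255
grip_force: 0.0
```

Run:
```python
from st import *
a=cam('scene');w=cam('wrist')
cv2.imwrite('pics/m7.png',np.hstack([cv2.resize(a['image'][145:310,230:405],(424,400),interpolation=cv2.INTER_CUBIC),cv2.copyMakeBorder(cv2.resize(w['image'],(376,235)),0,165,0,0,0)]))
```

```text
(no output)
```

View pics/m7.png

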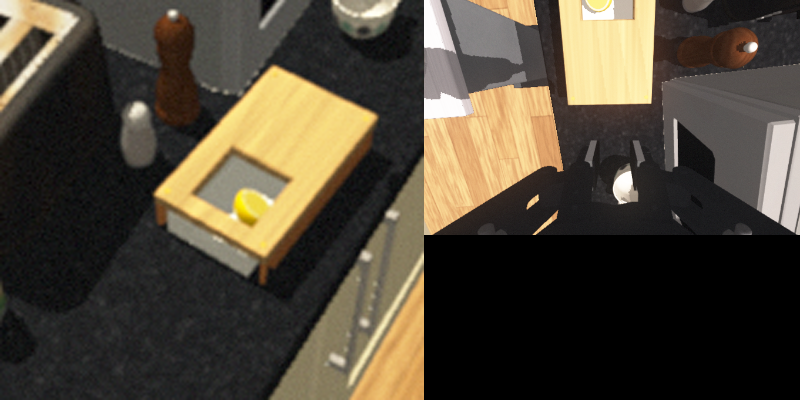

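The lemon lies in the tray, seen through the opening at (252,206) in the left crop, and the mill, shaker and cup stand in place. Quick check that the tray end has not moved, then hand in.

Run:
```python
from st import *
import pickle
a0=pickle.load(open('c3.pkl','rb'))[0]['image'];A=cam('scene')['image']
r=lambda i:cv2.cvtColor(i[228:262,296:344],cv2.COLOR_BGR2GRAY)
d=cv2.absdiff(r(a0),r(A));print('tray end changed px',(d>40).sum(),d.mean())
c0=pickle.load(open('c0.pkl','rb'))[0]['image']
for n,(x0,y0,x1,y1) in dict(mill=(292,148,314,180),salt=(280,185,296,215),cup=(365,132,396,162)).items():
    print(n,(cv2.absdiff(c0[y0:y1,x0:x1],A[y0:y1,x0:x1]).max(2)>50).mean())
```

```text
tray end changed px 43 6.238357843137255
mill 0.0
salt 0.0
cup 0.01827956989247312
```

>>> apply_moves --moves '[0,0,0,0,0,0,0,0,0,0,0,0,0,0,0,0,0,0,0,0,0,0,0,0,0,0,0,0,0,0,0,0,0,0,0,0,0,0,0,0,0,0,0,0,0,0,0,0,0,0,0,0,0,0,0,0,0,0,0,0]'

```text
clock: 15.42
tcp_pos: [0.4745, -0.1362, 0.2496]
orientation: [0.0, 0.732, 0.681, 0.0]
wrist_force: [-0.4, 0.7, -0.3]
finger_gap: 0.0257
grip_force: 0.0
```

Run:
```python
from st import *
import pickle
a0=pickle.load(open('c3.pkl','rb'))[0]['image'];A=cam('scene')['image']
g=lambda i:cv2.cvtColor(i,cv2.COLOR_BGR2GRAY)
ys,xs=np.nonzero((cv2.absdiff(g(a0),g(A))>40)[228:262,296:344]);print(sorted(zip(xs+296,ys+228))[:: 3])
for x in(305,312,320,328): print(x,g(a0)[236:262,x].tolist(),'\n   ',g(A)[236:262,x].tolist())
```

```text
[(np.int64(296), np.int64(228)), (np.int64(297), np.int64(228)), (np.int64(299), np.int64(228)), (np.int64(326), np.int64(229)), (np.int64(327), np.int64(229)), (np.int64(330), np.int64(231)), (np.int64(330), np.int64(234)), (np.int64(331), np.int64(228)), (np.int64(331), np.int64(231)), (np.int64(331), np.int64(234)), (np.int64(332), np.int64(228)), (np.int64(332), np.int64(232)), (np.int64(332), np.int64(235)), (np.int64(333), np.int64(228)), (np.int64(333), np.int64(231)), (np.int64(333), np.int64(234)), (np.int64(333), np.int64(237)), (np.int64(334), np.int64(230)), (np.int64(334), np.int64(233)), (np.int64(334), np.int64(236)), (np.int64(335), np.int64(229)), (np.int64(335), np.int64(233)), (np.int64(336), np.int64(229)), (np.int64(336), np.int64(232)), (np.int64(336), np.int64(235)), (np.int64(337), np.int64(231)), (np.int64(337), np.int64(234)), (np.int64(338), np.int64(232))]
305 [140, 140, 134, 138, 139, 139, 132, 100, 40, 23, 33, 46, 43, 45, 33, 37, 34, 31, 31, 34, 35, 42, 40, 37, 35, 34] 
    [144, 140, 138, 137, 142, 138, 136, 97, 35, 23, 42, 42, 44, 42, 31, 40, 39, 34, 35, 32, 39, 37, 33, 32, 34, 33]
312 [103, 85, 104, 131, 142, 140, 139, 141, 136, 136, 131, 93, 39, 21, 34, 42, 33, 37, 38, 43, 40, 34, 32, 40, 34, 33] 
    [106, 88, 103, 132, 145, 145, 142, 143, 141, 138, 136, 95, 35, 17, 40, 34, 38, 39, 42, 44, 43, 39, 41, 34, 34, 36]
320 [218, 221, 221, 206, 146, 96, 108, 171, 185, 145, 137, 136, 138, 137, 138, 125, 90, 35, 21, 38, 32, 35, 29, 38, 39, 36] 
    [222, 224, 223, 204, 147, 95, 112, 176, 192, 143, 138, 139, 140, 140, 141, 131, 85, 36, 25, 36, 36, 39, 33, 39, 34, 30]
328 [230, 208, 209, 209, 212, 210, 210, 205, 169, 116, 88, 118, 156, 160, 141, 136, 135, 135, 139, 135, 113, 66, 32, 36, 31, 40] 
    [213, 207, 209, 212, 212, 212, 213, 204, 182, 119, 94, 119, 154, 162, 137, 138, 137, 136, 141, 136, 121, 68, 31, 37, 37, 41]
```

The tray end has not moved; only the lemon's own pixels changed.

```bash
python3 -c "
from workcell import job;print(job.hand_in())"
```

```text
the job is handed in; nothing more can be done
None
```

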